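# Change the socket on the bench ratchet

### The arm

A 6-joint arm with a two-finger parallel gripper is mounted at the origin on the work surface; the furniture and walls round the work are solid. World frame = base frame: x ahead of the robot, y to its left, z up, the work surface at z = 0. Lengths are in m, angles in rad, forces in N, time in s.
With the tool pointing down it reaches from about 0.225 to 0.875 m from the base axis. Payload 3.4 kg.
Tool frame: the origin (TCP) lies at the very end of the fingers, on their centre line; the grasp point (between the pads) lies behind it (manip.grasp_offset is the z of the grasp point in the tool frame, in m); z points along the fingers, y is the line along which they close (so a half turn about z gives the same grasp; the last joint's range is limited). The gripper opens to 85 mm and grips with 20 to 120 N. Pads are 22 mm wide; open, the fingers measure 114 mm over their backs; the gripper's body (76 mm by 85 mm) begins 54 mm behind the grasp point. The pads swing forward as they close: fully open they stand 13 mm farther back than shut.
Start: joints at [1.204, 0.276, 1.505, -0, 1.361, -0.121], TCP at [0.14, 0.558, 0.231] pointing down, gripper open.
Joint ranges: [-2.89, 2.89], [-0.75, 2.08], [0.22, 2.7], [-1.18, 4.32], [0.11, 2.71], [-2.7, 2.7]. Speed limits (rad/s): [2.57, 2.57, 3.14, 3.14, 3.14, 3.14].

### API

Orientations are given as a unit quaternion [w, x, y, z].
In Python, from rig import manip gives the robot as it stands.
- The arm moves only by the shell command python3 -m pendant 'ROWS' [FORCE]. ROWS is JSON, a list of rows, each an object of numbers: "dx", "dy", "dz": the shift along the tool's x, y, z in m; "rx", "ry", "rz": the turn, a rotation vector about the tool's x, y, z in degrees; "hand": the finger opening in m, from 0 to 0.0854. In form: [{"dx": .., "dy": .., "dz": .., "rx": .., "ry": .., "rz": .., "hand": ..}, ...]. A call has 1 to 12 rows; each row shifts and turns the commanded pose from where the row before left it, along the tool's axes as they then stand; what a row does not reach is not made up. A row lasts 1/12 s, in which the tool goes at most 41.7 mm and 7.16 degrees, less where a joint would pass 70% of its speed; a pose out of reach is approached as far as the arm can. A call is refused whole if a number of a shift passes 0.0417 or a number of a turn 7.16, either way. A call with a gripper value outside its range is refused whole. The fingers move at their own pace and stop on an object; FORCE is the grip in N (left out, the last holds). Time passes only in rows, so rows that do not move let the fingers close. It gives the time, the measured TCP pose, the force, the opening and the grip force at its end, in the units of the state.
- manip.get_state(): the state, without advancing time (a new reading comes with each control period).
- manip.get_image(name): name is "scene" or "side" or "wrist"; returns a dict with "frame" (420x560x3 uint8, red, green, blue), "fx", "fy", "cx", "cy" (pixels), "distortion" ([k1, k2, p1, p2, k3] as OpenCV has them; the pictures are not rectified), "position" and "attitude" of the camera in the world; the wrist camera has in their place "mount" (4x4, takes a point from camera to tool coordinates, whose origin is the TCP and whose axes are the flange's). Camera axes: x right, y up, looking along -z (the intrinsics and any distortion apply to the point x, -y, -z); pixel columns grow to the right and rows downward; lengths in m; the calibration is good to about 2 mm. A picture is of the moment at which its call begins: read the wrist's pose just before it. There is no depth.
- manip.sign_off(): hands the job in; it is judged then, once.
The state is a dict: "clock": time; "qpos": joint angles; "qd": joint speeds; "effort": joint torques, N m; "position": TCP position; "ee_rot": TCP orientation; "contact_force": force on the tool from outside, world axes, zero at the start; "moment": the same for the moment, N m; "width": finger opening in m; "gripper_force": force on a finger pad.
Only numpy, scipy, OpenCV 4.12 (cv2) and the standard library are available. Lean on these libraries where they do the work, as an engineer would, in place of code of your own. Each camera call takes 0.05 s, during which the arm holds its last target. There are 200 camera calls.

### The job

Change the socket on the ratchet that is held drive-up in the bench cradle: pull the short socket straight up off the drive and set it down over a free post of the red rack, then take the tall dark socket from the rack and push it down onto the ratchet's square drive until it sits flat on the head and the spring ball has clicked into its groove. Set the sockets down, do not let them drop, and leave the wide socket and the other things on the bench alone.

Things in the scene. Friction and masses are not known exactly. Their poses are not given: they have to be found in the camera images.
- ratchet: Steel ratchet wrench fixed drive-up in a grey cradle. Origin: on the bench under the drive's axis; +x along the handle, away from the drive (ends at 136 mm, top 44 mm high). Round head, 62 mm diameter, flat top 52 mm above the bench. From it the drive rises 28 mm: 20 mm square, sides along x and y, top 6 mm tapering to 14 mm. Sockets fit in any quarter turn, 1 mm play a side.
- drive_seat (a point): Point on the drive's axis at the flat top of the ratchet head (52 mm above the bench), axes as the ratchet's: a socket that is fully home has its origin here.
- drive_ball (a joint): 12 mm spring ball in the drive's face away from the handle, centre 15.5 mm above the seat. 0 = out (3.5 mm proud), 0.0035 m = pressed flush. Spring about 9 N. A socket's lip meets the ball with its underside about 20 mm above the seat and needs roughly 8 to 20 N to pass it either way; the ball springs back to 0 when the socket is home (also 0 with no socket).
- rack: Red plastic socket rack, 246 x 76 x 14 mm, fixed to the bench. Origin: bench, under its middle; its long side is along y. Three white posts stand on its 14 mm high top along y, 85 mm apart: each 19 mm square (sides along x and y), 26 mm tall, the top 6 mm tapering to 13 mm.
- post_left (a point): Foot of the rack's post at its +y end, on the rack's top: a socket set on the post has its origin here. This post is free at the start.
- post_mid (a point): Foot of the rack's middle post.
- post_right (a point): Foot of the rack's post at its -y end.
- short_socket: Short bright steel socket, round, 46 mm diameter, 60 mm tall, with a hexagon mouth on top, about 0.24 kg; at the start it sits clicked home on the ratchet's drive, aligned with it to a few degrees. Underside: 22 mm square hole (sides along its x and y), 9 mm deep, with a groove for the ball above. Grip the round body from 32 mm above the underside to the top. Origin: centre of the underside; z up.
- deep_socket: Tall dark socket with a yellow band low down, round, 46 mm diameter, 100 mm tall, about 0.34 kg; stands on the middle or the right post, its hole aligned with the rack to a few degrees. Underside: 22 mm square hole (sides along its x and y), 9 mm deep, with a groove for the ball above. Grip the round body from 32 mm above the underside to the top. Origin: centre of the underside; z up.
- wide_socket: Wide bright socket with a blue band, 52 mm diameter, 62 mm tall; stands on the other occupied post and stays there. Origin: centre of the underside.
- masking_tape: Roll of cream masking tape, 102 mm diameter, 24 mm tall, lying behind the vice; bystander, loose.
- sanding_block: Cork sanding block, 95 x 55 x 32 mm, at the back right beside the chest; bystander, loose.
- brass_pull_1: Brass drawer pull, 101 mm long, lying at the right of the rack; bystander, loose.
Not all that is in view belongs to the job. Of the things that look like the deep_socket, the larger one is meant. What is shaped like the short_socket but yellow is not meant.

How it is judged:
By the outcome, as a careful person would: the job done as asked, in the order asked, and still so for the second after the job is handed in, with the robot touching nothing.
It also fails if it takes over 64 s, if anything falls off the work surface, if the arm or the gripper's body presses on something with over 40 N, if the wrist force passes 120 N, or if a joint passes its speed limit or range.

## Working session

There is one attempt and no reset: what is moved stays moved. The work goes in short steps, Python scripts to look and compute and a shell command to move; the robot and the scene stay as the last step left them, time stands still between calls to the robot, and variables do not carry over. Pictures are saved under pics/ and viewed, at most 10 in all, crops included, and the job is handed in when it is done.

```bash
mkdir -p pics; ls; python3 - <<'E'
from rig import manip
import cv2
s=manip.get_state();print(s, manip.grasp_offset)
for n in("scene","side","wrist"):
    d=manip.get_image(n);cv2.imwrite(f"pics/{n}0.png",d["frame"][:,:,::-1]);d.pop("frame");print(n,d)
E
```

```text
pics
{'clock': 0.0, 'qpos': array([ 1.20398421e+00,  2.76582012e-01,  1.50614688e+00, -1.14086247e-05,
        1.36065670e+00, -1.21040528e-01]), 'qd': array([-0.00087412, -0.00059378,  0.00077711,  0.00013776,  0.0004615 ,
        0.00155101]), 'effort': array([ 1.08308781e-03, -4.16769898e+01, -2.45806789e+01, -1.29786267e-04,
        1.08304448e-02, -9.92970655e-06]), 'position': array([0.13974357, 0.55722259, 0.23044161]), 'ee_rot': array([-2.11098461e-04,  1.22575510e-01,  9.92458785e-01, -8.71281238e-04]), 'contact_force': array([ 0.85811633, -0.60260218,  0.11038915]), 'moment': array([-0.01302413,  0.00938362, -0.03579255]), 'gripper_force': 0.0, 'width': 0.08541216208674571} -0.0187
scene {'fx': 432.7855466650594, 'fy': 432.7855466650594, 'cx': 272.4033608541199, 'cy': 208.09453658493695, 'distortion': array([-0.10362591,  0.        ,  0.        ,  0.        ,  0.        ]), 'position': array([ 0.01437835, -0.60347893,  0.66309728]), 'attitude': array([ 0.83995083,  0.41146541, -0.14903643, -0.32088466])}
side {'fx': 400.3990711860137, 'fy': 400.3990711860137, 'cx': 282.3224107474597, 'cy': 210.813865255503, 'distortion': array([-0.09056885,  0.        ,  0.        ,  0.        ,  0.        ]), 'position': array([0.50473231, 0.58910534, 0.64581896]), 'attitude': array([-0.01639994,  0.00221467,  0.40156455,  0.91568119])}
wrist {'fx': 346.7992049946514, 'fy': 346.7992049946514, 'cx': 282.5349856702907, 'cy': 210.1614353520089, 'distortion': array([0.0255032, 0.       , 0.       , 0.       , 0.       ]), 'mount': array([[-3.59731727e-04,  9.63526010e-01,  2.67614460e-01,
         6.84570661e-02],
       [ 9.99999918e-01,  3.96585475e-04, -8.36603633e-05,
        -7.57745977e-05],
       [-1.86740944e-04,  2.67614408e-01, -9.63526073e-01,
        -1.42943860e-01],
       [ 0.00000000e+00,  0.00000000e+00,  0.00000000e+00,
         1.00000000e+00]])}
```

View pics/scene0.png

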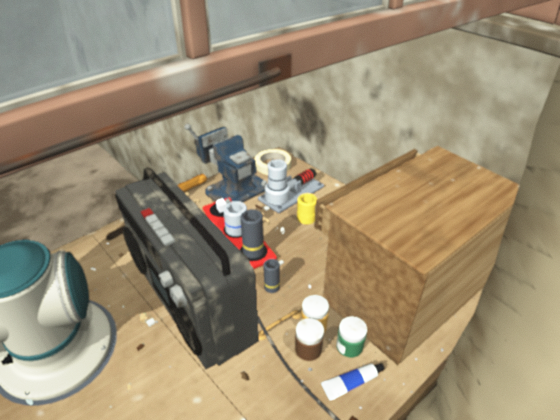

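View pics/side0.png

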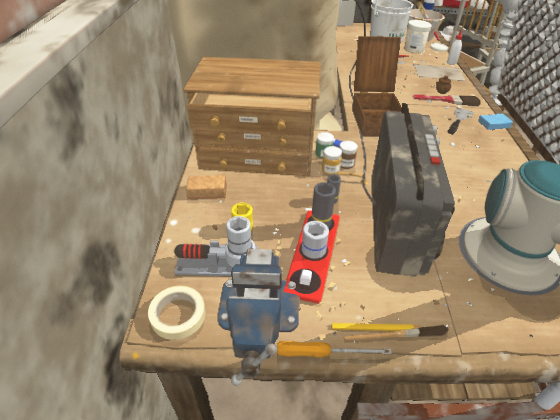

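The scene and side views show three things:
- **Ratchet:** the short socket's top is at about (277,166) in scene and (239,225) in side. The ratchet handle points to +x, and the vice stands close on its +y side.
- **Rack:** it is red. The free post is at side (306,277), the wide socket is in the middle, and the deep socket stands on the right post, with its top at scene (252,214) and side (323,187).
- **Obstacle:** a radio stands between the robot and the rack.

```bash
cat > h.py <<'E'
import numpy as np,cv2
from scipy.spatial.transform import Rotation as R
from rig import manip
def rot(q): return R.from_quat([q[1],q[2],q[3],q[0]]).as_matrix()
def grab(n,save=None):
    s=manip.get_state();d=manip.get_image(n)
    if n=="wrist":
        T=np.eye(4);T[:3,:3]=rot(s["ee_rot"]);T[:3,3]=s["position"];M=T@d["mount"];d["R"],d["p"]=M[:3,:3],M[:3,3]
    else: d["R"],d["p"]=rot(d["attitude"]),d["position"]
    d["K"]=np.array([[d["fx"],0,d["cx"]],[0,d["fy"],d["cy"]],[0,0,1]])
    if save: cv2.imwrite(f"pics/{save}.png",d["frame"][:,:,::-1])
    return d
def rays(d,px):
    u=cv2.undistortPoints(np.array(px,float).reshape(-1,1,2),d["K"],d["distortion"])[:,0]
    return np.c_[u[:,0],-u[:,1],-np.ones(len(u))]@d["R"].T
def plane(d,px,z):
    r=rays(d,px);return d["p"]+r*((z-d["p"][2])/r[:,2])[:,None]
def tri(views):
    A=np.zeros((3,3));b=np.zeros(3)
    for d,px in views:
        r=rays(d,[px])[0];r/=np.linalg.norm(r);P=np.eye(3)-np.outer(r,r);A+=P;b+=P@d["p"]
    return np.linalg.solve(A,b)
def proj(d,P):
    c=(np.atleast_2d(P)-d["p"])@d["R"]
    return cv2.projectPoints((c*[1,-1,-1]).reshape(-1,1,3),np.zeros(3),np.zeros(3),d["K"],d["distortion"])[0][:,0]
E
python3 - <<'E'
from h import *
a,b=grab("scene"),grab("side")
np.set_printoptions(precision=4,suppress=True)
for n,p,q in(("short",(277,166),(239,225)),("deep",(252,214),(323,187)),("wide",(236,207),(315,230)),("yellow",(308,199),(242,208))):print(n,tri([(a,p),(b,q)]))
print("postleft",plane(b,[(306,277)],.04))
print("radio top",plane(b,[(405,110),(440,185),(378,215),(378,120)],.18))
print("radio tri", tri([(a,(250,280)),(b,(374,165))]), "radio bottom",plane(b,[(374,265),(420,272)],0))
print("vise top",plane(b,[(235,255),(280,255),(275,293),(235,290)],.12))
hsv=cv2.cvtColor(b["frame"],cv2.COLOR_RGB2HSV);m=cv2.inRange(hsv,(0,200,150),(6,255,255))|cv2.inRange(hsv,(175,200,150),(180,255,255))
m[:,:280]=0;m[:,350:]=0
c=max(cv2.findContours(m,0,2)[0],key=cv2.contourArea);bx=cv2.boxPoints(cv2.minAreaRect(c));print(bx,plane(b,bx,.014))
E
```

```text
short [0.5936 0.0478 0.1069]
deep [ 0.4281 -0.0625  0.1164]
wide [0.4465 0.022  0.0747]
yellow [ 0.6004 -0.0516  0.0602]
postleft [[0.4627 0.1149 0.04  ]]
radio top [[ 0.2224 -0.2933  0.18  ]
 [ 0.2141 -0.0029  0.18  ]
 [ 0.3465  0.0863  0.18  ]
 [ 0.2973 -0.2389  0.18  ]]
radio tri [ 0.311  -0.1816  0.0974] radio bottom [[0.3165 0.0467 0.    ]
 [0.2218 0.0624 0.    ]]
vise top [[0.5904 0.1349 0.12  ]
 [0.5126 0.1314 0.12  ]
 [0.518  0.2116 0.12  ]
 [0.5821 0.2085 0.12  ]]
[[328. 240.]
 [332. 240.]
 [332. 246.]
 [328. 246.]] [[ 0.4117 -0.0081  0.014 ]
 [ 0.403  -0.0085  0.014 ]
 [ 0.404   0.0091  0.014 ]
 [ 0.4126  0.0095  0.014 ]]
```

```bash
python3 -m pendant '[{"rz":7,"dz":-0.012},{"rz":7,"dz":-0.012},{"rz":7,"dz":-0.012},{"rz":7,"dz":-0.012},{"rz":7,"dz":-0.012},{"rz":7,"dz":-0.012},{"rz":7,"dz":-0.012},{"rz":7,"dz":-0.012},{"rz":7,"dz":-0.012},{"rz":7,"dz":-0.012},{"rz":6,"dz":-0.012}]'; cat >> h.py <<'E'
def go(P=None,yaw=None):
    "tool-axes shift to TCP target P, and rz (deg) that brings tool y to world yaw (deg)"
    s=manip.get_state();M=rot(s["ee_rot"]);y=np.degrees(np.arctan2(M[1,1],M[0,1]))
    print("pos",s["position"].round(4),"tool y yaw",y.round(2),"tilt z",M[:,2].round(4),"F",s["contact_force"].round(1),"w",round(s["width"],4),"t",round(s["clock"],2),"q",s["qpos"].round(2))
    if P is not None: print("tool shift",(M.T@(np.array(P)-s["position"])).round(4))
    if yaw is not None: print("rz",round((y-yaw+90)%180-90,2))
E
python3 -c "
from h import *
go([.52,.0,.36],-5)"
```

```text
pos [0.1399 0.5575 0.2309] tool y yaw 75.91 tilt z [-3.e-04 -8.e-04 -1.e+00] F [ 0.1 -0.1 -0.3] w 0.0855 t 0.25 q [ 1.2   0.28  1.51 -0.    1.36 -0.12]
tool shift [-0.5044 -0.4483 -0.1288]
rz 80.91invalid input
```

```bash
python3 -m pendant '[{"dx":0,"dy":0,"dz":-0.012,"rx":0,"ry":0,"rz":7,"hand":0.085}]'; python3 -m pendant '[{"dz":-0.012,"rz":7.0,"hand":0.085}]';
```

```text
clock: 0.33
position: [0.1394, 0.5562, 0.2409]
ee_rot: [-0.001, 0.184, 0.983, -0.003]
contact_force: [0.6, -1.1, -0.7]
width: 0.0851
gripper_force: 0.0invalid input
```

```bash
python3 -c "
from h import *
go([.52,.0,.36],-5)"
```

```text
pos [0.1394 0.5562 0.2409] tool y yaw 68.8 tilt z [-0.002  -0.0052 -1.    ] F [ 0.6 -1.1 -0.7] w 0.0851 t 0.33 q [ 1.2   0.27  1.49 -0.    1.39  0.  ]
tool shift [-0.556  -0.3816 -0.1169]
rz 73.8
```

```bash
python3 -m pendant '[{"dx":0,"dy":0,"dz":-0.012,"rx":0,"ry":0,"rz":7,"hand":0.085},{"dx":0,"dy":0,"dz":-0.012,"rx":0,"ry":0,"rz":7,"hand":0.085},{"dx":0,"dy":0,"dz":-0.012,"rx":0,"ry":0,"rz":7,"hand":0.085},{"dx":0,"dy":0,"dz":-0.012,"rx":0,"ry":0,"rz":7,"hand":0.085},{"dx":0,"dy":0,"dz":-0.012,"rx":0,"ry":0,"rz":7,"hand":0.085},{"dx":0,"dy":0,"dz":-0.012,"rx":0,"ry":0,"rz":7,"hand":0.085},{"dx":0,"dy":0,"dz":-0.012,"rx":0,"ry":0,"rz":7,"hand":0.085},{"dx":0,"dy":0,"dz":-0.012,"rx":0,"ry":0,"rz":7,"hand":0.085},{"dx":0,"dy":0,"dz":-0.012,"rx":0,"ry":0,"rz":7,"hand":0.085},{"dx":0,"dy":0,"dz":-0.012,"rx":0,"ry":0,"rz":7,"hand":0.085}]'; python3 -c "
from h import *
go([.52,.0,.36],-5)"
```

```text
clock: 1.17
position: [0.1399, 0.5576, 0.3638]
ee_rot: [0.0, 0.716, 0.698, -0.0]
contact_force: [-0.4, 0.2, 0.2]
width: 0.085
gripper_force: 0.0
pos [0.1399 0.5576 0.3638] tool y yaw -1.43 tilt z [-1.e-04 -2.e-04 -1.e+00] F [-0.4  0.2  0.2] w 0.085 t 1.17 q [ 1.2   0.23  1.24 -0.    1.66  1.23]
tool shift [-0.5479  0.3939  0.0039]
rz 3.57
```

```bash
python3 -m pendant '[{"dx":-0.032,"dy":0.023,"dz":0,"rx":0,"ry":0,"rz":0.3,"hand":0.085},{"dx":-0.032,"dy":0.023,"dz":0,"rx":0,"ry":0,"rz":0.3,"hand":0.085},{"dx":-0.032,"dy":0.023,"dz":0,"rx":0,"ry":0,"rz":0.3,"hand":0.085},{"dx":-0.032,"dy":0.023,"dz":0,"rx":0,"ry":0,"rz":0.3,"hand":0.085},{"dx":-0.032,"dy":0.023,"dz":0,"rx":0,"ry":0,"rz":0.3,"hand":0.085},{"dx":-0.032,"dy":0.023,"dz":0,"rx":0,"ry":0,"rz":0.3,"hand":0.085},{"dx":-0.032,"dy":0.023,"dz":0,"rx":0,"ry":0,"rz":0.3,"hand":0.085},{"dx":-0.032,"dy":0.023,"dz":0,"rx":0,"ry":0,"rz":0.3,"hand":0.085},{"dx":-0.032,"dy":0.023,"dz":0,"rx":0,"ry":0,"rz":0.3,"hand":0.085},{"dx":-0.032,"dy":0.023,"dz":0,"rx":0,"ry":0,"rz":0.3,"hand":0.085},{"dx":-0.032,"dy":0.023,"dz":0,"rx":0,"ry":0,"rz":0.3,"hand":0.085},{"dx":-0.032,"dy":0.023,"dz":0,"rx":0,"ry":0,"rz":0.3,"hand":0.085}]'
python3 -m pendant '[{"dx":-0.032,"dy":0.023,"dz":0,"rx":0,"ry":0,"rz":0,"hand":0.085},{"dx":-0.032,"dy":0.023,"dz":0,"rx":0,"ry":0,"rz":0,"hand":0.085},{"dx":-0.032,"dy":0.023,"dz":0,"rx":0,"ry":0,"rz":0,"hand":0.085},{"dx":-0.032,"dy":0.023,"dz":0,"rx":0,"ry":0,"rz":0,"hand":0.085},{"dx":0,"dy":0,"dz":0,"rx":0,"ry":0,"rz":0,"hand":0.085},{"dx":0,"dy":0,"dz":0,"rx":0,"ry":0,"rz":0,"hand":0.085}]'; python3 -c "
from h import *
go([.52,.0,.36],-5)
grab('wrist','w1')"
```

```text
clock: 2.17
position: [0.3977, 0.1593, 0.3635]
ee_rot: [0.0, 0.735, 0.678, 0.0]
contact_force: [0.7, 0.1, -0.0]
width: 0.085
gripper_force: 0.0
clock: 2.67
position: [0.4791, 0.0243, 0.3626]
ee_rot: [-0.001, 0.737, 0.676, -0.0]
contact_force: [-0.3, 1.0, 0.2]
width: 0.0852
gripper_force: 0.0
pos [0.4791 0.0243 0.3626] tool y yaw -4.91 tilt z [-1.6e-03  4.0e-04 -1.0e+00] F [-0.3  1.   0.2] w 0.0852 t 2.67 q [-0.09  0.08  1.43  0.    1.63 -0.01]
tool shift [-0.0207  0.0428  0.0025]
rz 0.09
```

View pics/w1.png

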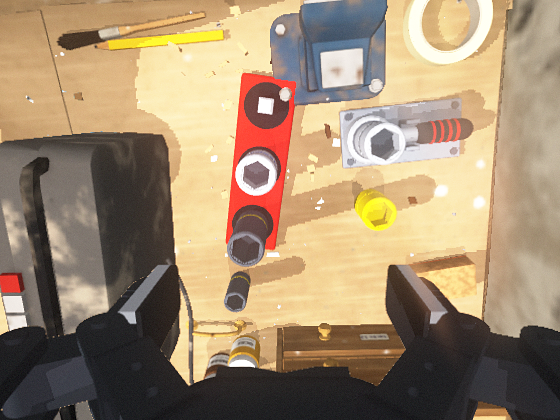

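The wrist view shows everything needed. The free post's top is at (265,105), the wide socket at (257,173) and the deep socket's mouth at (243,247). The short socket's mouth is at about (384,143), the ratchet handle runs right to (465,130), and the vice is above it. I'll zoom in to measure.

```bash
python3 - <<'E'
from h import *
d=grab("wrist");f=d["frame"]
np.savez("w1.npz",f=f,R=d["R"],p=d["p"],K=d["K"],distortion=d["distortion"])
def crop(x,y):
    c=cv2.resize(f[y:y+72,x:x+98],None,fx=4,fy=4,interpolation=cv2.INTER_CUBIC)[:,:,::-1].copy()
    for i in range(0,98,10):
        cv2.line(c,(4*i,0),(4*i,6 if (x+i)%50 else 14),(0,255,0),1)
    for j in range(0,72,10): cv2.line(c,(0,4*j),(6,4*j),(0,255,0),1)
    cv2.putText(c,f"{x},{y}",(10,26),0,.5,(0,255,0),1);return cv2.copyMakeBorder(c,0,4,0,4,0)
m=np.vstack([np.hstack([crop(340,100),crop(220,70)]),np.hstack([crop(200,210),crop(400,90)])])
cv2.imwrite("pics/m1.png",m[:600,:800])
hsv=cv2.cvtColor(f,cv2.COLOR_RGB2HSV)
m=((cv2.inRange(hsv,(0,180,120),(6,255,255))|cv2.inRange(hsv,(174,180,120),(180,255,255))))
m[:,:215]=0;m[:,310:]=0
c=np.vstack([k for k in cv2.findContours(m,0,2)[0] if cv2.contourArea(k)>30])
P=plane(d,cv2.convexHull(c)[:,0],.014)
r=cv2.minAreaRect((P[:,:2]*1000).astype(np.float32));print("rack",r)
h=cv2.inRange(hsv,(0,180,120),(6,255,255));h[:,:410]=0;h[:110]=0;h[150:]=0;h[:,480:]=0
ys,xs=np.nonzero(h);print("grip red",xs.mean(),ys.mean(),plane(d,[(xs.mean(),ys.mean())],.04))
pts=dict(short=((384,143),.112),deep=((243,247),.114),post=((265,105),.04),wide=((257,173),.076))
for k,(p,z) in pts.items(): print(k,plane(d,[p],z).round(4))
E
```

```text
rack ((444.0301208496094, 22.131134033203125), (243.20269775390625, 75.0645751953125), 77.36925506591797)
grip red nan nan [[nan nan nan]]
short [[0.5929 0.0525 0.112 ]]
deep [[ 0.4223 -0.057   0.114 ]]
post [[0.4612 0.106  0.04  ]]
wide [[0.445  0.0252 0.076 ]]<stdin>:19: RuntimeWarning: Mean of empty slice.
  ret = ret.dtype.type(ret / rcount)
```

View pics/m1.png

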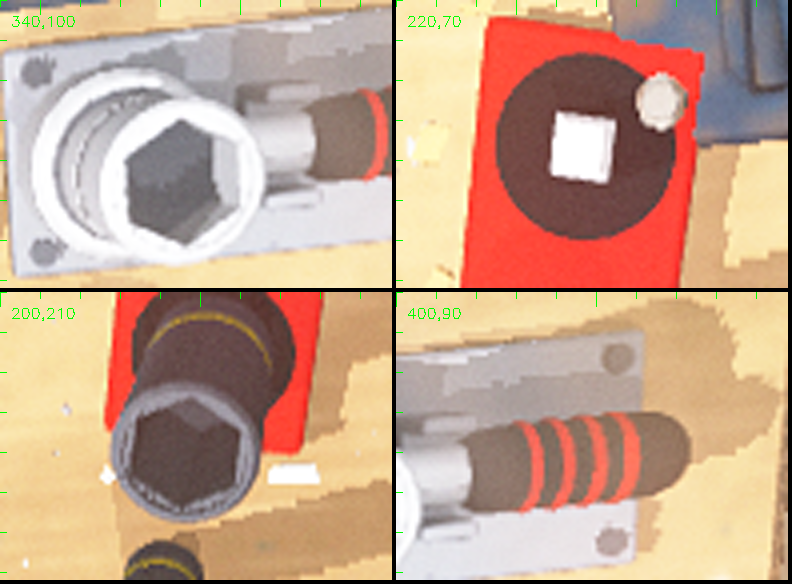

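The crops give these centres: short rim (385.3,144.3), deep rim (246.5,249.6), free post (266.5,106.5). A pale knob at (286,95) beside the free post may get in the way, so I'll triangulate it.

```bash
python3 - <<'E'
from h import *
d=dict(np.load("w1.npz"));b=grab("side");a=grab("scene")
np.set_printoptions(precision=4,suppress=True)
S=plane(d,[(385.3,144.3)],.112)[0];print("short",S,"deep",plane(d,[(246.5,249.6)],.114)[0],"post",plane(d,[(266.5,106.5)],.035)[0])
C=plane(d,[(343,169.3),(459.8,157.8),(461.3,99.5),(341,112.8)],.008);print("cradle",C,C.mean(0))
for i,j in((0,1),(3,2),(0,3),(1,2)):
    v=C[j]-C[i];print(np.degrees(np.arctan2(v[1],v[0])))
t=plane(d,[(473.5,132.5)],.03)[0];v=t-S;print("handle yaw",np.degrees(np.arctan2(v[1],v[0])),np.hypot(*v[:2]))
hs=cv2.cvtColor(d["f"],cv2.COLOR_RGB2HSV);w=cv2.inRange(hs,(0,0,200),(180,40,255));w[:,:255]=0;w[:95]=0;w[120:]=0;w[:,278:]=0
r=cv2.minAreaRect(cv2.findNonZero(w));print("post blob",r)
f=cv2.resize(b["frame"][200:320,210:350],None,fx=4,fy=4,interpolation=cv2.INTER_CUBIC)
cv2.imwrite("pics/s1.png",f[:,:,::-1])
E
```

```text
short [0.5943 0.0509 0.112 ] deep [ 0.4261 -0.0607  0.114 ] post [0.4627 0.1042 0.035 ]
cradle [[0.563  0.0094 0.008 ]
 [0.7281 0.0117 0.008 ]
 [0.7256 0.0908 0.008 ]
 [0.563  0.0878 0.008 ]] [0.6449 0.0499 0.008 ]
0.7853882814727886
1.0283922070128444
89.9618234999667
91.79987659106034
handle yaw -1.4559901087506553 0.13901824168595692
post blob ((266.0599670410156, 106.57998657226562), (14.7078218460083, 15.556349754333496), 8.13010311126709)
```

View pics/s1.png

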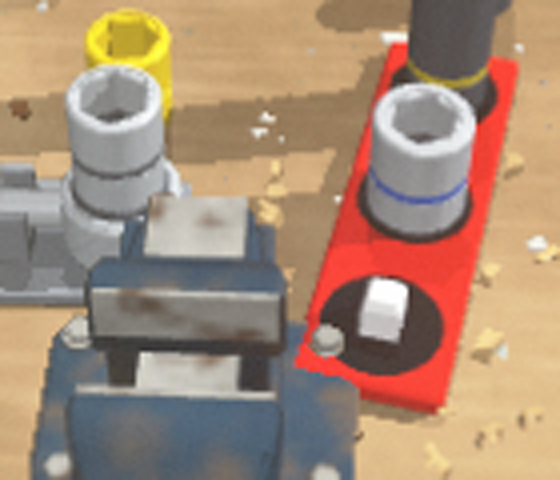

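```bash
python3 - <<'E'
from h import *
d=dict(np.load("w1.npz"));b=grab("side")
print("bolt",tri([(d,(285.5,95.2)),(b,(291.5,285.5))]).round(4))
print("bolt2",tri([(d,(376,87)),(b,(229.3,282.8))]).round(4))
for n,p,q in(("jaw plate near right",(366,50),(247,250)),):print(n,tri([(d,p),(b,q)]).round(4))
# near jaw's white plate top, side px corners
print(plane(b,[(247,249),(271,250),(272,263),(246,263),(233,266)],.13).round(3))
E
```

```text
bolt [0.489  0.1169 0.0146]
bolt2 [0.6098 0.1167 0.0158]
jaw plate near right [0.5673 0.1445 0.1448]
[[0.57  0.129 0.13 ]
 [0.528 0.129 0.13 ]
 [0.525 0.158 0.13 ]
 [0.569 0.16  0.13 ]
 [0.589 0.168 0.13 ]]
```

```bash
python3 -c "
from h import *
go([.5943,.0509,.085],.5)"
```

```text
pos [0.4778 0.0273 0.3636] tool y yaw -4.57 tilt z [ 3.e-04  4.e-04 -1.e+00] F [0.2 0.  0.8] w 0.085 t 2.92 q [-0.09  0.08  1.44  0.    1.63 -0.01]
tool shift [0.0327 0.1142 0.2786]
rz -5.07
```

```bash
python3 -m pendant '[{"dx":0.0055,"dy":0.019,"dz":0.025,"rx":0,"ry":0,"rz":-0.85,"hand":0.085},{"dx":0.0055,"dy":0.019,"dz":0.025,"rx":0,"ry":0,"rz":-0.85,"hand":0.085},{"dx":0.0055,"dy":0.019,"dz":0.025,"rx":0,"ry":0,"rz":-0.85,"hand":0.085},{"dx":0.0055,"dy":0.019,"dz":0.025,"rx":0,"ry":0,"rz":-0.85,"hand":0.085},{"dx":0.0055,"dy":0.019,"dz":0.025,"rx":0,"ry":0,"rz":-0.85,"hand":0.085},{"dx":0.0055,"dy":0.019,"dz":0.025,"rx":0,"ry":0,"rz":-0.85,"hand":0.085},{"dx":0,"dy":0,"dz":0,"rx":0,"ry":0,"rz":0,"hand":0.085},{"dx":0,"dy":0,"dz":0,"rx":0,"ry":0,"rz":0,"hand":0.085},{"dx":0,"dy":0,"dz":0,"rx":0,"ry":0,"rz":0,"hand":0.085}]'; python3 -c "
from h import *
go([.5943,.0509,.085],.5);d=grab('wrist','w2');print(proj(d,[[.5943,.0509,.112],[.567,.1445,.145]]))
np.savez('w2.npz',f=d['frame'],R=d['R'],p=d['p'],K=d['K'],distortion=d['distortion'])"
```

```text
clock: 3.67
position: [0.5934, 0.0547, 0.2144]
ee_rot: [0.0, 0.704, 0.71, 0.0]
contact_force: [0.1, 0.4, 0.3]
width: 0.0853
gripper_force: 0.0
pos [0.5934 0.0547 0.2144] tool y yaw 0.49 tilt z [ 5.e-04 -1.e-04 -1.e+00] F [0.1 0.4 0.3] w 0.0853 t 3.67 q [-0.02  0.32  1.49 -0.    1.34 -0.03]
tool shift [-0.0038  0.0008  0.1294]
rz -0.01
[[284.64770864 214.80298076]
 [238.74470025  73.1709225 ]]
```

View pics/w2.png

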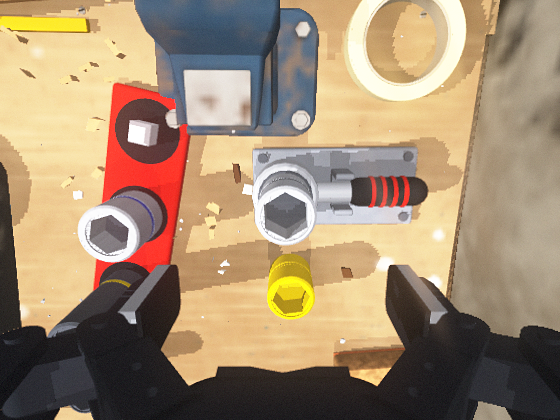

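The projected short top (284.6,214.8) matches the picture at (285,215). Next is the jaw plate height, taken from its corners in this view and the side view.

```bash
python3 - <<'E'
from h import *
d=dict(np.load("w2.npz"));b=grab("side")
for p,q in(((187,125),(272.5,249)),((251,125),(247.5,249)),((184,70),(272,264)),((250,70),(246,263.5))):print(tri([(d,p),(b,q)]).round(3))
print("left edge of jaw block, base",plane(d,[(172,130),(163,70)],.08).round(3))
E
```

```text
[0.527 0.114 0.115]
[0.571 0.115 0.114]
[0.527 0.149 0.115]
[0.571 0.149 0.116]
left edge of jaw block, base [[0.506 0.109 0.08 ]
 [0.503 0.153 0.08 ]]
```

```bash
python3 -m pendant '[{"dx":-0.0038,"dy":0.0008,"dz":0.035,"rx":0,"ry":0,"rz":0,"hand":0.085},{"dx":0,"dy":0,"dz":0.035,"rx":0,"ry":0,"rz":0,"hand":0.085},{"dx":0,"dy":0,"dz":0.03,"rx":0,"ry":0,"rz":0,"hand":0.085},{"dx":0,"dy":0,"dz":0.02,"rx":0,"ry":0,"rz":0,"hand":0.085},{"dx":0,"dy":0,"dz":0.009,"rx":0,"ry":0,"rz":0,"hand":0.085},{"dx":0,"dy":0,"dz":0,"rx":0,"ry":0,"rz":0,"hand":0.085},{"dx":0,"dy":0,"dz":0,"rx":0,"ry":0,"rz":0,"hand":0.085}]'; python3 -c "
from h import *
go([.5943,.0509,.085],.5)"
```

```text
clock: 4.35
position: [0.5954, 0.05, 0.0859]
ee_rot: [0.001, 0.705, 0.71, 0.001]
contact_force: [0.3, -0.1, 0.4]
width: 0.0848
gripper_force: 0.0
pos [0.5954 0.05   0.0859] tool y yaw 0.41 tilt z [ 0.0024 -0.     -1.    ] F [ 0.3 -0.1  0.4] w 0.0848 t 4.35 q [-0.03  0.42  1.67  0.    1.05 -0.04]
tool shift [ 0.0009 -0.0011  0.0009]
rz -0.09
```

```bash
python3 -m pendant '[{"dx":0,"dy":-0.001,"dz":0,"rx":0,"ry":0,"rz":0,"hand":0.03},{"dx":0,"dy":0,"dz":0,"rx":0,"ry":0,"rz":0,"hand":0.03},{"dx":0,"dy":0,"dz":0,"rx":0,"ry":0,"rz":0,"hand":0.03},{"dx":0,"dy":0,"dz":0,"rx":0,"ry":0,"rz":0,"hand":0.03},{"dx":0,"dy":0,"dz":0,"rx":0,"ry":0,"rz":0,"hand":0.03},{"dx":0,"dy":0,"dz":0,"rx":0,"ry":0,"rz":0,"hand":0.03},{"dx":0,"dy":0,"dz":0,"rx":0,"ry":0,"rz":0,"hand":0.03},{"dx":0,"dy":0,"dz":0,"rx":0,"ry":0,"rz":0,"hand":0.03}]' 80;python3 -c "
from h import *
go()"
```

```text
clock: 5.02
position: [0.595, 0.0501, 0.0863]
ee_rot: [0.001, 0.705, 0.71, 0.001]
contact_force: [0.1, -0.1, 6.1]
width: 0.0435
gripper_force: 80.8
pos [0.595  0.0501 0.0863] tool y yaw 0.42 tilt z [ 0.0036 -0.     -1.    ] F [ 0.1 -0.1  6.1] w 0.0435 t 5.02 q [-0.03  0.42  1.67  0.    1.05 -0.04]
```

```bash
python3 -m pendant '[{"dx":0,"dy":0,"dz":-0.003,"rx":0,"ry":0,"rz":0,"hand":0.03},{"dx":0,"dy":0,"dz":-0.003,"rx":0,"ry":0,"rz":0,"hand":0.03},{"dx":0,"dy":0,"dz":-0.003,"rx":0,"ry":0,"rz":0,"hand":0.03},{"dx":0,"dy":0,"dz":-0.003,"rx":0,"ry":0,"rz":0,"hand":0.03},{"dx":0,"dy":0,"dz":-0.003,"rx":0,"ry":0,"rz":0,"hand":0.03},{"dx":0,"dy":0,"dz":-0.003,"rx":0,"ry":0,"rz":0,"hand":0.03},{"dx":0,"dy":0,"dz":-0.004,"rx":0,"ry":0,"rz":0,"hand":0.03},{"dx":0,"dy":0,"dz":-0.005,"rx":0,"ry":0,"rz":0,"hand":0.03},{"dx":0,"dy":0,"dz":-0.008,"rx":0,"ry":0,"rz":0,"hand":0.03}]' 80;python3 -c "
from h import *
go()"
```

```text
clock: 5.77
position: [0.5923, 0.05, 0.1193]
ee_rot: [-0.001, 0.704, 0.71, -0.001]
contact_force: [-0.3, 0.2, -3.6]
width: 0.0435
gripper_force: 86.3
pos [0.5923 0.05   0.1193] tool y yaw 0.42 tilt z [-0.0035 -0.     -1.    ] F [-0.3  0.2 -3.6] w 0.0435 t 5.77 q [-0.03  0.39  1.63 -0.    1.13 -0.04]
```

```bash
python3 -m pendant '[{"dx":0,"dy":0,"dz":-0.02,"rx":0,"ry":0,"rz":0,"hand":0.03},{"dx":0,"dy":0,"dz":-0.025,"rx":0,"ry":0,"rz":0,"hand":0.03},{"dx":0,"dy":0,"dz":-0.025,"rx":0,"ry":0,"rz":0,"hand":0.03},{"dx":0,"dy":0,"dz":-0.015,"rx":0,"ry":0,"rz":0,"hand":0.03},{"dx":0,"dy":0,"dz":0,"rx":0,"ry":0,"rz":0,"hand":0.03},{"dx":0,"dy":0,"dz":0,"rx":0,"ry":0,"rz":0,"hand":0.03},{"dx":0,"dy":0,"dz":0,"rx":0,"ry":0,"rz":0,"hand":0.03}]' 80;python3 -c "
from h import *
go([.4627-.0,.1042-.0008,.2],-12.5)
a=grab('wrist');b=grab('side');c=grab('scene')
im=np.hstack([cv2.resize(a['frame'],(400,300)),cv2.resize(b['frame'][140:320,180:420],(400,300))])
im=np.vstack([im,np.hstack([cv2.resize(c['frame'][110:260,180:380],(400,300)),im[:,:400]*0])])
cv2.imwrite('pics/c1.png',im[:,:,::-1])"
```

```text
clock: 6.35
position: [0.5924, 0.0501, 0.2035]
ee_rot: [-0.001, 0.705, 0.71, -0.001]
contact_force: [0.4, 0.3, -2.9]
width: 0.0439
gripper_force: 86.5
pos [0.5924 0.0501 0.2035] tool y yaw 0.42 tilt z [-2.4e-03  1.0e-04 -1.0e+00] F [ 0.4  0.3 -2.9] w 0.0439 t 6.35 q [-0.03  0.32  1.51  0.    1.31 -0.04]
tool shift [ 0.0542 -0.1292  0.0038]
rz 12.92
```

View pics/c1.png

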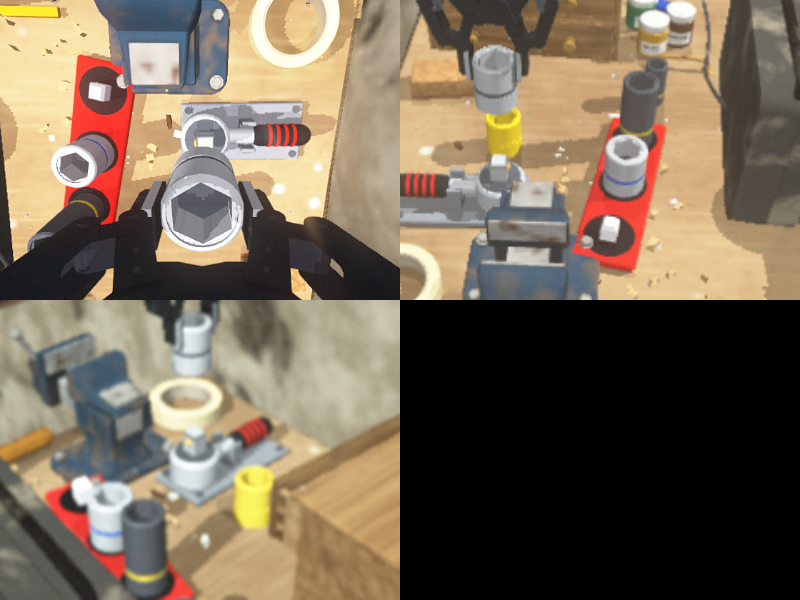

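The socket hangs straight in the grip and the drive is now exposed. Next I move over the free post.

```bash
python3 -m pendant '[{"dx":0.0136,"dy":-0.0323,"dz":0,"rx":0,"ry":0,"rz":0,"hand":0.03},{"dx":0.0136,"dy":-0.0323,"dz":0,"rx":0,"ry":0,"rz":0,"hand":0.03},{"dx":0.0136,"dy":-0.0323,"dz":0,"rx":0,"ry":0,"rz":0,"hand":0.03},{"dx":0.0136,"dy":-0.0323,"dz":0,"rx":0,"ry":0,"rz":0,"hand":0.03},{"dx":0,"dy":0,"dz":0.02,"rx":0,"ry":0,"rz":6.5,"hand":0.03},{"dx":0,"dy":0,"dz":0.03,"rx":0,"ry":0,"rz":6.5,"hand":0.03},{"dx":0,"dy":0,"dz":0.03,"rx":0,"ry":0,"rz":0,"hand":0.03},{"dx":0,"dy":0,"dz":0.02,"rx":0,"ry":0,"rz":0,"hand":0.03},{"dx":0,"dy":0,"dz":0.01,"rx":0,"ry":0,"rz":0,"hand":0.03},{"dx":0,"dy":0,"dz":0,"rx":0,"ry":0,"rz":0,"hand":0.03},{"dx":0,"dy":0,"dz":0,"rx":0,"ry":0,"rz":0,"hand":0.03}]' 80;python3 -c "
from h import *
go([.4627-.0,.1038,.049],-12.5)
b=grab('side');f=b['frame'][200:320,230:370];cv2.imwrite('pics/c2.png',cv2.resize(f,(700,600),interpolation=cv2.INTER_CUBIC)[:,:,::-1])"
```

```text
clock: 7.42
position: [0.4634, 0.1035, 0.0935]
ee_rot: [-0.001, 0.78, 0.625, -0.001]
contact_force: [0.7, 0.2, -2.8]
width: 0.0439
gripper_force: 86.8
pos [0.4634 0.1035 0.0935] tool y yaw -12.58 tilt z [-2.5e-03 -1.0e-04 -1.0e+00] F [ 0.7  0.2 -2.8] w 0.0439 t 7.42 q [0.07 0.25 1.92 0.   0.97 0.29]
tool shift [ 0.0002 -0.0006  0.0445]
rz -0.08
```

View pics/c2.png

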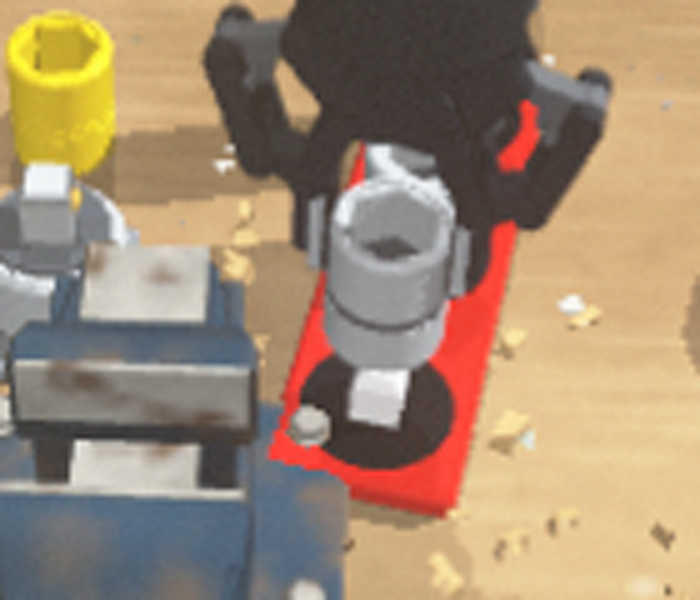

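The socket is centred above the free post (about (380,395) in the crop), with the vice clear of the fingers. Lowering.

```bash
python3 -m pendant '[{"dx":0,"dy":0,"dz":0.01,"rx":0,"ry":0,"rz":0,"hand":0.03},{"dx":0,"dy":0,"dz":0.006,"rx":0,"ry":0,"rz":0,"hand":0.03},{"dx":0,"dy":0,"dz":0.004,"rx":0,"ry":0,"rz":0,"hand":0.03},{"dx":0,"dy":0,"dz":0.004,"rx":0,"ry":0,"rz":0,"hand":0.03},{"dx":0,"dy":0,"dz":0.004,"rx":0,"ry":0,"rz":0,"hand":0.03},{"dx":0,"dy":0,"dz":0,"rx":0,"ry":0,"rz":0,"hand":0.03}]' 80;python3 -c "
from h import *
go([.4627-.0,.1038,.049],-12.5)"
```

```text
clock: 7.97
position: [0.4636, 0.1035, 0.0659]
ee_rot: [-0.0, 0.78, 0.625, -0.0]
contact_force: [-0.5, 0.0, -3.2]
width: 0.044
gripper_force: 87.0
pos [0.4636 0.1035 0.0659] tool y yaw -12.58 tilt z [-0.0011  0.     -1.    ] F [-0.5  0.  -3.2] w 0.044 t 7.97 q [0.07 0.29 1.96 0.   0.9  0.29]
tool shift [ 0.0001 -0.0009  0.0169]
rz -0.08
```

```bash
python3 -m pendant '[{"dx":0,"dy":0,"dz":0.004,"rx":0,"ry":0,"rz":0,"hand":0.03},{"dx":0,"dy":0,"dz":0.004,"rx":0,"ry":0,"rz":0,"hand":0.03},{"dx":0,"dy":0,"dz":0.003,"rx":0,"ry":0,"rz":0,"hand":0.03},{"dx":0,"dy":0,"dz":0.003,"rx":0,"ry":0,"rz":0,"hand":0.03},{"dx":0,"dy":0,"dz":0.002,"rx":0,"ry":0,"rz":0,"hand":0.03},{"dx":0,"dy":0,"dz":0.001,"rx":0,"ry":0,"rz":0,"hand":0.03},{"dx":0,"dy":0,"dz":0,"rx":0,"ry":0,"rz":0,"hand":0.03}]' 80;python3 -c "
from h import *
go([.4627-.0,.1038,.049],-12.5)"
```

```text
clock: 8.55
position: [0.4636, 0.1035, 0.0489]
ee_rot: [-0.0, 0.78, 0.625, -0.0]
contact_force: [-2.1, 1.2, -3.9]
width: 0.0439
gripper_force: 86.9
pos [0.4636 0.1035 0.0489] tool y yaw -12.58 tilt z [-0.0011  0.     -1.    ] F [-2.1  1.2 -3.9] w 0.0439 t 8.55 q [0.07 0.31 1.98 0.   0.85 0.29]
tool shift [ 0.0001 -0.001  -0.0001]
rz -0.08
```

```bash
python3 -m pendant '[{"dx":0,"dy":0,"dz":0.001,"rx":0,"ry":0,"rz":0,"hand":0.03},{"dx":0,"dy":0,"dz":0,"rx":0,"ry":0,"rz":0,"hand":0.03}]';python3 -m pendant '[{"dx":0,"dy":0,"dz":0.001,"rx":0,"ry":0,"rz":0,"hand":0.03},{"dx":0,"dy":0,"dz":0,"rx":0,"ry":0,"rz":0,"hand":0.03}]'
```

```text
clock: 8.72
position: [0.4637, 0.1036, 0.0483]
ee_rot: [-0.0, 0.78, 0.625, -0.0]
contact_force: [-2.5, 0.7, -1.3]
width: 0.0437
gripper_force: 87.3
clock: 8.88
position: [0.4637, 0.1036, 0.0482]
ee_rot: [-0.0, 0.78, 0.625, -0.0]
contact_force: [-3.3, 0.5, 6.8]
width: 0.0437
gripper_force: 88.2
```

```bash
python3 -m pendant '[{"dx":0,"dy":0,"dz":0,"rx":0,"ry":0,"rz":0,"hand":0.05},{"dx":0,"dy":0,"dz":0,"rx":0,"ry":0,"rz":0,"hand":0.055},{"dx":0,"dy":0,"dz":0,"rx":0,"ry":0,"rz":0,"hand":0.062},{"dx":0,"dy":0,"dz":0,"rx":0,"ry":0,"rz":0,"hand":0.066},{"dx":0,"dy":0,"dz":-0.005,"rx":0,"ry":0,"rz":0,"hand":0.066},{"dx":0,"dy":0,"dz":-0.015,"rx":0,"ry":0,"rz":0,"hand":0.066},{"dx":0,"dy":0,"dz":-0.03,"rx":0,"ry":0,"rz":0,"hand":0.066},{"dx":0,"dy":0,"dz":-0.035,"rx":0,"ry":0,"rz":0,"hand":0.085},{"dx":0,"dy":0,"dz":-0.035,"rx":0,"ry":0,"rz":0,"hand":0.085},{"dx":0,"dy":0,"dz":-0.03,"rx":0,"ry":0,"rz":0,"hand":0.085},{"dx":0,"dy":0,"dz":-0.03,"rx":0,"ry":0,"rz":0,"hand":0.085},{"dx":0,"dy":0,"dz":0,"rx":0,"ry":0,"rz":0,"hand":0.085}]';python3 -c "
from h import *
go([.4261,-.0607,.21],-12.5)"
```

```text
clock: 9.88
position: [0.468, 0.1038, 0.2339]
ee_rot: [0.004, 0.78, 0.625, 0.006]
contact_force: [1.3, -0.1, -0.8]
width: 0.0849
gripper_force: 0.0
pos [0.468  0.1038 0.2339] tool y yaw -12.58 tilt z [ 0.0135  0.001  -0.9999] F [ 1.3 -0.1 -0.8] w 0.0849 t 9.88 q [0.07 0.12 1.7  0.   1.31 0.29]
tool shift [-0.1698 -0.0054  0.0232]
rz -0.08
```

```bash
python3 -m pendant '[{"dx":-0.025,"dy":0.012,"dz":-0.017,"rx":0,"ry":0,"rz":0,"hand":0.085},{"dx":-0.025,"dy":0.012,"dz":-0.017,"rx":0,"ry":0,"rz":0,"hand":0.085},{"dx":-0.025,"dy":0.012,"dz":-0.017,"rx":0,"ry":0,"rz":0,"hand":0.085},{"dx":-0.025,"dy":0.012,"dz":-0.017,"rx":0,"ry":0,"rz":0,"hand":0.085},{"dx":-0.025,"dy":0.012,"dz":0,"rx":0,"ry":0,"rz":0,"hand":0.085},{"dx":0,"dy":0,"dz":0,"rx":0,"ry":0,"rz":0,"hand":0.085},{"dx":0,"dy":0,"dz":0,"rx":0,"ry":0,"rz":0,"hand":0.085},{"dx":0,"dy":0,"dz":0,"rx":0,"ry":0,"rz":0,"hand":0.085},{"dx":0,"dy":0,"dz":0,"rx":0,"ry":0,"rz":0,"hand":0.085}]';python3 - <<'E'
from h import *
go([.4261,-.0607,.21],-12.5)
d=grab("wrist");f=d["frame"]
np.savez("w3.npz",f=f,R=d["R"],p=d["p"],K=d["K"],distortion=d["distortion"])
t=proj(d,[[.5943,.0509,.08],[.4261,-.0607,.114],[.4627,.1046,.074]]);print(t)
o=[]
for u,v in t:
    x,y=int(u)-33,int(v)-33;print(x,y)
    c=cv2.resize(f[y:y+66,x:x+66],(396,396),interpolation=cv2.INTER_CUBIC)[:,:,::-1].copy()
    cv2.circle(c,(int(6*(u-x)),int(6*(v-y))),3,(0,255,0),-1);o.append(c)
im=np.hstack(o);cv2.imwrite("pics/m3.png",cv2.resize(im,(798,266),interpolation=cv2.INTER_AREA))
E
```

```text
clock: 10.63
position: [0.4948, -0.0306, 0.2948]
ee_rot: [-0.001, 0.78, 0.626, -0.0]
contact_force: [0.6, 0.4, -0.0]
width: 0.085
gripper_force: 0.0
pos [ 0.4948 -0.0306  0.2948] tool y yaw -12.53 tilt z [-1.2e-03  9.0e-04 -1.0e+00] F [ 0.6  0.4 -0. ] w 0.085 t 10.63 q [-0.2   0.12  1.55  0.    1.47  0.02]
tool shift [-0.0443 -0.0604  0.0848]
rz -0.03
[[366.12392677  77.35489868]
 [222.14761997 231.82042576]
 [220.48136901  51.48853656]]
333 44
189 198
187 18
```

View pics/m3.png

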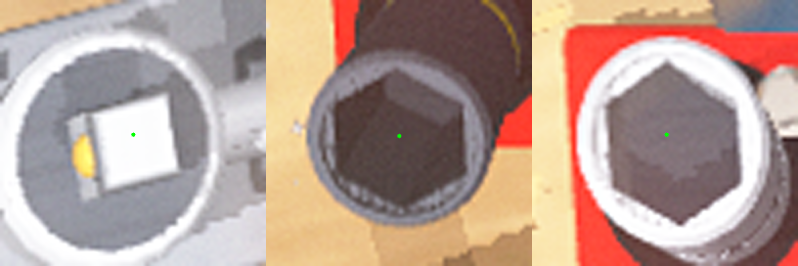

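The drive, with its ball on the -x side, reads about (0.595, 0.050). The deep socket's top is within 1 mm of the estimate, and the short socket sits on the free post. Next is the deep socket.

```bash
python3 -m pendant '[{"dx":-0.0148,"dy":-0.0202,"dz":0.025,"rx":0,"ry":0,"rz":0,"hand":0.085},{"dx":-0.0148,"dy":-0.0202,"dz":0.025,"rx":0,"ry":0,"rz":0,"hand":0.085},{"dx":-0.0148,"dy":-0.0202,"dz":0.025,"rx":0,"ry":0,"rz":0,"hand":0.085},{"dx":0,"dy":0,"dz":0.025,"rx":0,"ry":0,"rz":0,"hand":0.085},{"dx":0,"dy":0,"dz":0.02,"rx":0,"ry":0,"rz":0,"hand":0.085},{"dx":0,"dy":0,"dz":0,"rx":0,"ry":0,"rz":0,"hand":0.085},{"dx":0,"dy":0,"dz":0,"rx":0,"ry":0,"rz":0,"hand":0.085},{"dx":0,"dy":0,"dz":0,"rx":0,"ry":0,"rz":0,"hand":0.085}]';python3 -c "
from h import *
go([.4258,-.0610,.066],-12.5)"
```

```text
clock: 11.35
position: [0.4276, -0.0614, 0.1764]
ee_rot: [0.001, 0.78, 0.626, 0.001]
contact_force: [0.1, -0.2, 0.1]
width: 0.0847
gripper_force: 0.0
pos [ 0.4276 -0.0614  0.1764] tool y yaw -12.52 tilt z [ 1.9e-03 -4.0e-04 -1.0e+00] F [ 0.1 -0.2  0.1] w 0.0847 t 11.35 q [-0.3   0.1   1.88  0.    1.16 -0.09]
tool shift [-0.     -0.0021  0.1103]
rz -0.02
```

```bash
python3 -m pendant '[{"dx":0,"dy":-0.002,"dz":0.03,"rx":0,"ry":0,"rz":0,"hand":0.085},{"dx":0,"dy":0,"dz":0.03,"rx":0,"ry":0,"rz":0,"hand":0.085},{"dx":0,"dy":0,"dz":0.03,"rx":0,"ry":0,"rz":0,"hand":0.085},{"dx":0,"dy":0,"dz":0.02,"rx":0,"ry":0,"rz":0,"hand":0.085},{"dx":0,"dy":0,"dz":0,"rx":0,"ry":0,"rz":0,"hand":0.085},{"dx":0,"dy":0,"dz":0,"rx":0,"ry":0,"rz":0,"hand":0.085},{"dx":0,"dy":0,"dz":0,"rx":0,"ry":0,"rz":0,"hand":0.085}]';python3 -m pendant '[{"dx":0,"dy":0,"dz":0,"rx":0,"ry":0,"rz":0,"hand":0.03},{"dx":0,"dy":0,"dz":0,"rx":0,"ry":0,"rz":0,"hand":0.03},{"dx":0,"dy":0,"dz":0,"rx":0,"ry":0,"rz":0,"hand":0.03},{"dx":0,"dy":0,"dz":0,"rx":0,"ry":0,"rz":0,"hand":0.03},{"dx":0,"dy":0,"dz":0,"rx":0,"ry":0,"rz":0,"hand":0.03},{"dx":0,"dy":0,"dz":0,"rx":0,"ry":0,"rz":0,"hand":0.03},{"dx":0,"dy":0,"dz":0,"rx":0,"ry":0,"rz":0,"hand":0.03},{"dx":0,"dy":0,"dz":0,"rx":0,"ry":0,"rz":0,"hand":0.03}]' 100;python3 -c "
from h import *
go([.4258,-.0610,.066],-12.5)"
```

```text
clock: 11.93
position: [0.4266, -0.0616, 0.067]
ee_rot: [0.002, 0.78, 0.626, 0.001]
contact_force: [0.7, 0.5, 0.8]
width: 0.0852
gripper_force: 0.0
clock: 12.6
position: [0.4257, -0.0615, 0.0667]
ee_rot: [0.001, 0.78, 0.625, 0.001]
contact_force: [-0.8, -0.1, 7.1]
width: 0.0441
gripper_force: 100.6
pos [ 0.4257 -0.0615  0.0667] tool y yaw -12.59 tilt z [ 2.7e-03 -7.0e-04 -1.0e+00] F [-0.8 -0.1  7.1] w 0.0441 t 12.6 q [-0.31  0.23  2.05  0.    0.86 -0.09]
tool shift [ 0.0005 -0.      0.0007]
rz -0.09
```

```bash
python3 -m pendant '[{"dx":0,"dy":0,"dz":-0.005,"rx":0,"ry":0,"rz":0,"hand":0.03},{"dx":0,"dy":0,"dz":-0.008,"rx":0,"ry":0,"rz":0,"hand":0.03},{"dx":0,"dy":0,"dz":-0.012,"rx":0,"ry":0,"rz":0,"hand":0.03},{"dx":0,"dy":0,"dz":-0.02,"rx":0,"ry":0,"rz":0,"hand":0.03},{"dx":0,"dy":0,"dz":-0.03,"rx":0,"ry":0,"rz":0,"hand":0.03},{"dx":0,"dy":0,"dz":-0.03,"rx":0,"ry":0,"rz":0,"hand":0.03},{"dx":0,"dy":0,"dz":-0.03,"rx":0,"ry":0,"rz":0,"hand":0.03},{"dx":0,"dy":0,"dz":0,"rx":0,"ry":0,"rz":-6,"hand":0.03},{"dx":0,"dy":0,"dz":0,"rx":0,"ry":0,"rz":-6.1,"hand":0.03},{"dx":0,"dy":0,"dz":0,"rx":0,"ry":0,"rz":0,"hand":0.03},{"dx":0,"dy":0,"dz":0,"rx":0,"ry":0,"rz":0,"hand":0.03}]' 100;python3 -c "
from h import *
go([.5953,.0493,.17],-.4)"
```

```text
clock: 13.52
position: [0.4238, -0.061, 0.2002]
ee_rot: [-0.001, 0.711, 0.703, -0.0]
contact_force: [-0.2, 0.1, -4.0]
width: 0.044
gripper_force: 103.3
pos [ 0.4238 -0.061   0.2002] tool y yaw -0.64 tilt z [-1.2e-03  4.0e-04 -1.0e+00] F [-0.2  0.1 -4. ] w 0.044 t 13.52 q [-0.31  0.08  1.84  0.    1.23 -0.29]
tool shift [0.1122 0.1703 0.03  ]
rz -0.24
```

```bash
python3 -m pendant '[{"dx":0.0187,"dy":0.0284,"dz":0,"rx":0,"ry":0,"rz":0,"hand":0.03},{"dx":0.0187,"dy":0.0284,"dz":0,"rx":0,"ry":0,"rz":0,"hand":0.03},{"dx":0.0187,"dy":0.0284,"dz":0,"rx":0,"ry":0,"rz":0,"hand":0.03},{"dx":0.0187,"dy":0.0284,"dz":0,"rx":0,"ry":0,"rz":0,"hand":0.03},{"dx":0.0187,"dy":0.0284,"dz":0,"rx":0,"ry":0,"rz":0,"hand":0.03},{"dx":0.0187,"dy":0.0284,"dz":0,"rx":0,"ry":0,"rz":0,"hand":0.03},{"dx":0,"dy":0,"dz":0.02,"rx":0,"ry":0,"rz":0,"hand":0.03},{"dx":0,"dy":0,"dz":0.02,"rx":0,"ry":0,"rz":0,"hand":0.03},{"dx":0,"dy":0,"dz":0,"rx":0,"ry":0,"rz":0,"hand":0.03},{"dx":0,"dy":0,"dz":0,"rx":0,"ry":0,"rz":0,"hand":0.03},{"dx":0,"dy":0,"dz":0,"rx":0,"ry":0,"rz":0,"hand":0.03}]' 100;python3 -c "
from h import *
go([.5953,.0493,.17],-.4)
b=grab('side');c=grab('scene')
im=np.hstack([cv2.resize(b['frame'][190:280,210:275],(390,540),interpolation=2),cv2.resize(c['frame'][130:220,245:310],(390,540),interpolation=2)]);cv2.imwrite('pics/c4.png',im[:,:,::-1])"
```

```text
clock: 14.43
position: [0.5961, 0.0494, 0.1607]
ee_rot: [0.0, 0.711, 0.704, 0.0]
contact_force: [0.9, 0.5, -4.5]
width: 0.0442
gripper_force: 104.2
pos [0.5961 0.0494 0.1607] tool y yaw -0.55 tilt z [ 1.e-04  1.e-04 -1.e+00] F [ 0.9  0.5 -4.5] w 0.0442 t 14.43 q [-0.03  0.36  1.57  0.    1.22 -0.02]
tool shift [-0.0001 -0.0007 -0.0093]
rz -0.15
```

View pics/c4.png

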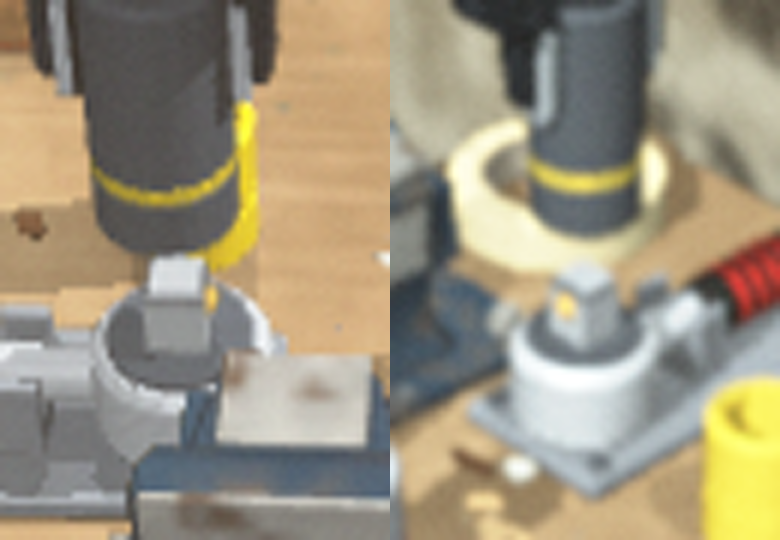

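The side view has the deep socket's lower edge at columns 98–243 above the drive top at about 150–207. In the scene view both are centred at about 585. I'll check that against projection.

```bash
python3 - <<'E'
from h import *
b=grab("side");c=grab("scene")
g=np.array([[i,j,0] for i in(-.01,.01) for j in(-.01,.01)])
th=np.linspace(0,6.28,60);ci=np.c_[.023*np.cos(th),.023*np.sin(th),0*th]
for n,d,o in(("side",b,(210,190)),("scene",c,(245,130))):
    q=(proj(d,np.array([.5961,.0494,.108])+ci)-o)*6;r=(proj(d,np.vstack([g+[.595,.0495,.074],g+[.595,.0495,.055]]))-o)*6
    print(n,"socket cols",q[:,0].min(),q[:,0].max(),"row max",q[:,1].max(),"drive cols",r[:,0].min(),r[:,0].max())
E
```

```text
side socket cols 92.6394336114547 237.73175402889638 row max 262.6526871232863 drive cols 140.76053095495809 210.83904034789924
scene socket cols 135.9402155679834 251.72565010740675 row max 241.47575771815764 drive cols 157.35947024720076 227.09895506511498
```

Both offsets agree to about 0.2 mm, so alignment is good. I'll lower onto the drive in steps.

```bash
python3 -m pendant '[{"dx":0,"dy":-0.0008,"dz":0.012,"rx":0,"ry":0,"rz":0,"hand":0.03},{"dx":0,"dy":0,"dz":0.01,"rx":0,"ry":0,"rz":0,"hand":0.03},{"dx":0,"dy":0,"dz":0.004,"rx":0,"ry":0,"rz":0,"hand":0.03},{"dx":0,"dy":0,"dz":0.002,"rx":0,"ry":0,"rz":0,"hand":0.03},{"dx":0,"dy":0,"dz":0.002,"rx":0,"ry":0,"rz":0,"hand":0.03},{"dx":0,"dy":0,"dz":0.002,"rx":0,"ry":0,"rz":0,"hand":0.03},{"dx":0,"dy":0,"dz":0,"rx":0,"ry":0,"rz":0,"hand":0.03}]' 100;python3 -c "
from h import *
go([.5953,.0493,.1047],-.4)"; python3 -m pendant '[{"dx":0,"dy":0,"dz":0.002,"rx":0,"ry":0,"rz":0,"hand":0.03},{"dx":0,"dy":0,"dz":0.001,"rx":0,"ry":0,"rz":0,"hand":0.03},{"dx":0,"dy":0,"dz":0,"rx":0,"ry":0,"rz":0,"hand":0.03}]' 100
```

```text
clock: 15.22
position: [0.5952, 0.0495, 0.1282]
ee_rot: [-0.0, 0.71, 0.704, -0.0]
contact_force: [0.6, 0.1, -3.1]
width: 0.0446
gripper_force: 104.2
pos [0.5952 0.0495 0.1282] tool y yaw -0.49 tilt z [-1.e-04  1.e-04 -1.e+00] F [ 0.6  0.1 -3.1] w 0.0446 t 15.22 q [-0.03  0.38  1.61  0.    1.15 -0.03]
tool shift [-0.0002  0.0001  0.0235]
rz -0.09
clock: 15.47
position: [0.5951, 0.0496, 0.1252]
ee_rot: [-0.0, 0.71, 0.704, -0.0]
contact_force: [0.2, -0.8, -3.5]
width: 0.0446
gripper_force: 104.2
```

```bash
python3 -m pendant '[{"dx":0,"dy":0,"dz":0.002,"rx":0,"ry":0,"rz":0,"hand":0.03},{"dx":0,"dy":0,"dz":0.002,"rx":0,"ry":0,"rz":0,"hand":0.03},{"dx":0,"dy":0,"dz":0.002,"rx":0,"ry":0,"rz":0,"hand":0.03}]' 100; python3 -m pendant '[{"dx":0,"dy":0,"dz":0.002,"rx":0,"ry":0,"rz":0,"hand":0.03},{"dx":0,"dy":0,"dz":0.002,"rx":0,"ry":0,"rz":0,"hand":0.03},{"dx":0,"dy":0,"dz":0.002,"rx":0,"ry":0,"rz":0,"hand":0.03},{"dx":0,"dy":0,"dz":0.001,"rx":0,"ry":0,"rz":0,"hand":0.03}]' 100
```

```text
clock: 15.72
position: [0.5946, 0.0496, 0.1204]
ee_rot: [-0.0, 0.71, 0.704, -0.0]
contact_force: [-3.2, -0.8, 4.5]
width: 0.0444
gripper_force: 104.9
clock: 16.05
position: [0.5946, 0.0496, 0.112]
ee_rot: [-0.0, 0.71, 0.704, -0.0]
contact_force: [-3.1, -0.6, 1.3]
width: 0.0441
gripper_force: 105.0
```

Past the ball, with 7 mm to go.

```bash
python3 -m pendant '[{"dx":0,"dy":0,"dz":0.002,"rx":0,"ry":0,"rz":0,"hand":0.03},{"dx":0,"dy":0,"dz":0.002,"rx":0,"ry":0,"rz":0,"hand":0.03},{"dx":0,"dy":0,"dz":0.001,"rx":0,"ry":0,"rz":0,"hand":0.03},{"dx":0,"dy":0,"dz":0,"rx":0,"ry":0,"rz":0,"hand":0.03}]' 100; python3 -m pendant '[{"dx":0,"dy":0,"dz":0.001,"rx":0,"ry":0,"rz":0,"hand":0.03},{"dx":0,"dy":0,"dz":0.001,"rx":0,"ry":0,"rz":0,"hand":0.03},{"dx":0,"dy":0,"dz":0,"rx":0,"ry":0,"rz":0,"hand":0.03}]' 100; python3 -m pendant '[{"dx":0,"dy":0,"dz":0.001,"rx":0,"ry":0,"rz":0,"hand":0.03},{"dx":0,"dy":0,"dz":0,"rx":0,"ry":0,"rz":0,"hand":0.03}]' 100
```

```text
clock: 16.38
position: [0.5956, 0.0495, 0.1063]
ee_rot: [0.0, 0.71, 0.704, 0.0]
contact_force: [0.5, 0.4, -3.8]
width: 0.0442
gripper_force: 104.3
clock: 16.63
position: [0.5953, 0.0495, 0.105]
ee_rot: [-0.0, 0.71, 0.704, 0.0]
contact_force: [-0.7, -0.8, -4.8]
width: 0.0445
gripper_force: 104.3
clock: 16.8
position: [0.5954, 0.0495, 0.1047]
ee_rot: [0.0, 0.71, 0.704, 0.0]
contact_force: [-1.8, 0.2, -1.6]
width: 0.0445
gripper_force: 104.4
```

```bash
for i in 1; do python3 -m pendant '[{"dx":0,"dy":0,"dz":0.001,"rx":0,"ry":0,"rz":0,"hand":0.03},{"dx":0,"dy":0,"dz":0.0005,"rx":0,"ry":0,"rz":0,"hand":0.03},{"dx":0,"dy":0,"dz":0,"rx":0,"ry":0,"rz":0,"hand":0.03}]' 100; done;  python3 -m pendant '[{"dx":0,"dy":0,"dz":0.001,"rx":0,"ry":0,"rz":0,"hand":0.03},{"dx":0,"dy":0,"dz":0,"rx":0,"ry":0,"rz":0,"hand":0.03},{"dx":0,"dy":0,"dz":0,"rx":0,"ry":0,"rz":0,"hand":0.03}]' 100
```

```text
clock: 17.05
position: [0.5954, 0.0495, 0.1047]
ee_rot: [0.001, 0.71, 0.704, 0.001]
contact_force: [-2.2, -0.7, 7.4]
width: 0.0441
gripper_force: 105.1
clock: 17.3
position: [0.5954, 0.0495, 0.1047]
ee_rot: [0.001, 0.71, 0.704, 0.001]
contact_force: [-2.9, 0.6, 11.9]
width: 0.0442
gripper_force: 105.9
```

It stops hard at z = 0.1047, the predicted home height. I'll release and retreat.

```bash
python3 -m pendant '[{"dx":0,"dy":0,"dz":0,"rx":0,"ry":0,"rz":0,"hand":0.05},{"dx":0,"dy":0,"dz":0,"rx":0,"ry":0,"rz":0,"hand":0.06},{"dx":0,"dy":0,"dz":0,"rx":0,"ry":0,"rz":0,"hand":0.075},{"dx":0,"dy":0,"dz":0,"rx":0,"ry":0,"rz":0,"hand":0.085},{"dx":0,"dy":0,"dz":0,"rx":0,"ry":0,"rz":0,"hand":0.085},{"dx":0,"dy":0,"dz":-0.01,"rx":0,"ry":0,"rz":0,"hand":0.085},{"dx":0,"dy":0,"dz":-0.025,"rx":0,"ry":0,"rz":0,"hand":0.085},{"dx":0,"dy":0,"dz":-0.035,"rx":0,"ry":0,"rz":0,"hand":0.085},{"dx":0,"dy":0,"dz":-0.035,"rx":0,"ry":0,"rz":0,"hand":0.085},{"dx":0,"dy":0,"dz":-0.035,"rx":0,"ry":0,"rz":0,"hand":0.085},{"dx":0,"dy":0,"dz":-0.035,"rx":0,"ry":0,"rz":0,"hand":0.085},{"dx":0,"dy":0,"dz":0,"rx":0,"ry":0,"rz":0,"hand":0.085}]'; python3 -m pendant '[{"dx":0,"dy":0,"dz":-0.02,"rx":0,"ry":0,"rz":0,"hand":0.085},{"dx":0,"dy":0,"dz":0,"rx":0,"ry":0,"rz":0,"hand":0.085},{"dx":0,"dy":0,"dz":0,"rx":0,"ry":0,"rz":0,"hand":0.085},{"dx":0,"dy":0,"dz":0,"rx":0,"ry":0,"rz":0,"hand":0.085}]'
python3 - <<'E'
from h import *
b=grab("side");f=b["frame"];hsv=cv2.cvtColor(f,cv2.COLOR_RGB2HSV)
th=np.linspace(0,6.28,60);ci=np.c_[.023*np.cos(th),.023*np.sin(th),0*th]
def band(p,lo,hi,box):
    m=cv2.inRange(hsv,lo,hi);x0,x1,y0,y1=box;ys,xs=np.nonzero(m[y0:y1,x0:x1]);return xs.min()+x0,xs.max()+x0,ys.min()+y0,ys.max()+y0
for P,n in(((.5953,.0495,.152),"deep top"),((.5953,.0495,.052),"deep base"),((.4637,.1036,.074),"short top"),((.4637,.1036,.014),"short base")):
    q=proj(b,np.array(P)+ci);print(n,q.min(0).round(1),q.max(0).round(1))
# observed: dark deep region, and bright short region along centre columns
dark=cv2.inRange(hsv,(0,0,0),(180,90,95));c=[k for k in cv2.findContours(dark[140:270,200:275].copy(),0,2)[0]];k=max(c,key=cv2.contourArea);print("dark bbox",cv2.boundingRect(k))
br=cv2.inRange(hsv,(0,0,110),(180,45,255));k=max(cv2.findContours(br[215:310,283:345].copy(),0,2)[0],key=cv2.contourArea);print("bright bbox",cv2.boundingRect(k))
go()
E
```

```text
clock: 18.3
position: [0.5989, 0.0495, 0.2857]
ee_rot: [0.006, 0.71, 0.704, 0.005]
contact_force: [1.0, -0.6, 0.5]
width: 0.085
gripper_force: 0.0
clock: 18.63
position: [0.5948, 0.0495, 0.296]
ee_rot: [-0.0, 0.71, 0.704, -0.0]
contact_force: [-0.5, 0.2, -0.2]
width: 0.0851
gripper_force: 0.0
deep top [224.  199.8] [249.1 216.7]
deep base [228.1 236.7] [251.1 253.7]
short top [294.1 251.6] [318.8 270.5]
short base [292.9 271.4] [316.3 290.2]
dark bbox (25, 73, 20, 30)
bright bbox (5, 0, 41, 74)
pos [0.5946 0.0496 0.2955] tool y yaw -0.48 tilt z [-2.1e-03  2.0e-04 -1.0e+00] F [-0.1  0.2 -0.6] w 0.0852 t 18.68 q [-0.03  0.28  1.34  0.    1.52 -0.03]
```

```bash
python3 -c "
from rig import manip
print(manip.sign_off())"
```

```text
the job is handed in; nothing more can be done
None
```

I handed the job in at about 19 s: the short socket is on the free post, and the deep socket is on the ratchet drive, pushed past the ball to a hard stop at the seated height (ball click inferred from the force drop, not seen).

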